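Hold the scrap caddy open, then close it quietly

TASK

Press the lever of the food-scrap caddy with the green lid all the way down with the fingers so that its lid stands fully open, and keep it open for about three seconds, long enough for scraps to be tossed in. Then ease the lever gently back up so that the lid comes down slowly and closes without slamming. Work the lid only through the lever, do not touch the lid itself; leave the grey caddy shut and the other things where they are, and finish clear of everything.

Things in the scene. Friction and masses are not known exactly. Their poses are not given: they have to be found in the camera images.
- green_caddy: Food-scrap caddy, fixed to the table: white square bin 150x150 mm, 118 mm high, with a GREEN lid (closed top 134 mm above the table) and a GREEN paddle on a lever. Origin at the centre of its underside; its x axis points from the paddle's side (front, -x, roughly towards the robot) to the lid's hinge (back, +x), its z axis up.
- green_paddle (a point): Centre of the upper face of the green paddle (32 mm front to back, 46 wide, 12 thick) at the lever's front end. Lid closed: 155 mm in front of the caddy's centre, 141 mm above the table, face tilted 0.19 rad, rising to the front; lever fully down: 159 mm in front, 80 mm above the table. About 3 to 8 N moves it and holds it down; let go, it flies up and the lid slams.
- green_lever (a joint): Lever of the green caddy, rad: 0 = up at rest (lid closed), 0.38 = down at its stop. A 10 mm steel bar along both sides (86 mm off the centre line), dipping 32 mm before it rises to the paddle; it pivots at the middle of the sides, 100 mm above the table. The paddle swings on a 160 mm arc, its face level at 0.19 rad, 10.5 mm above the line through the pivot, then 160 mm in front of it.
- green_lid (a joint): Lid of the green caddy, rad: 0 = closed, 1.14 = fully open; linked to the lever, always 3 times its value. Hinged along the bin's back upper edge (75 mm behind the centre, 119 mm up), 156 mm long; it swings up and back, away from the paddle.
- grey_caddy: Recycling caddy, of the same build and size as the green one but with a GREY lid and GREY paddle; to be left alone. It may stand left or right of the green one. Same frame.
- grey_lid (a joint): Grey caddy's lid, rad: 0 = closed; must stay closed.
- lemon_1: Loose yellow lemon, 71x53x51, leave alone; its origin under its centre, sizes in mm.
- spice_jar_2: Loose small white spice jar, 47 across, 98 tall, leave alone; origin at the centre of its underside, sizes in mm.
- enamel_mug: Loose dark green enamel mug, 88x112x80, leave alone; origin at the centre of its underside, sizes in mm.
- cutter_round: Loose round tin biscuit cutter, 57 across, 24 tall, leave alone; origin at the centre of its underside, sizes in mm.
- butter_block: Loose block of butter, 72x104x40, leave alone; origin at the centre of its underside, sizes in mm.

How it is judged:
On the way, in this order (a step that is already met when the one before it is completed fails the run):
1. the fingers press the green caddy's lever down and keep its lid fully open for 2 s (value of joint green_lid above 1 rad and contact force between the fingers and green_lever above 0.3 N), for 2 s.
2. the green lid is closed again (value of joint green_lid below 0.05 rad), for 0.2 s.
At the end, for the whole second after the job is handed in: The green lid has been held open (over 1.0 rad) by the lever for 2 s and is closed again (under 0.05 rad) and still, its lever up (under 0.02 rad); the grey lid is closed, and every loose thing is within 20 mm of its start (value of joint each of green_lid, grey_lid below 0.05 rad and value of joint green_lever below 0.02 rad and velocity of joint green_lid between -0.1 and 0.1 rad/s and distance of each of lemon_1, spice_jar_2, enamel_mug, cutter_round, butter_block from where it was at the start of the episode below 0.02 m); the robot touches nothing.
It fails at once if the green lid falls faster than 2.5 rad/s (it slams) (velocity of joint green_lid below -2.5 rad/s).
It fails at once if the robot touches the green lid itself (contact force between any of the arm, the fingers and green_lid above 1 N).
It fails at once if the grey caddy is opened (value of joint grey_lid above 0.15 rad).
It fails at once if a loose bystander is lifted or shoved away (distance of any of lemon_1, spice_jar_2, enamel_mug, cutter_round, butter_block from where it was at the start of the episode above 0.03 m).
It also fails if it takes over 54 s, if anything falls off the work surface, if the arm or the gripper's body presses on something with over 40 N, if the wrist force passes 120 N, or if a joint passes its speed limit or range.

ROBOT

A 6-joint arm with a two-finger parallel gripper is mounted at the origin on a cart in front of the work surface, level with it; the furniture and walls round the work are solid. World frame = base frame: x ahead of the robot, y to its left, z up, the work surface at z = 0. Lengths are in m, angles in rad, forces in N, time in s.
With the tool pointing down it reaches from about 0.35 to 0.775 m from the base axis. Payload 5.5 kg.
Tool frame: the origin (TCP) lies between the finger pads; the fingertips stand robot.nose_length ahead of it and the grasp point (between the pads) lies 6 mm ahead of it (robot.nose_length is the distance from the TCP to the fingertips, in m); z points along the fingers, y is the line along which they close (so a half turn about z gives the same grasp; the last joint's range is limited). The gripper opens to 85 mm and grips with 20 to 120 N. Pads are 22 mm wide; open, the fingers measure 114 mm over their backs; the gripper's body (76 mm by 85 mm) begins 54 mm behind the grasp point. The pads swing forward as they close: fully open they stand 13 mm farther back than shut.
Start: joints at [1.145, 0.313, 0.046, 1.304, 0, 1.431], TCP at [0.162, 0.552, 0.256] pointing down, gripper open.
Joint ranges: [-2.76, 2.76], [-0.86, 1.69], [-1.03, 1.26], [-2.2, 2.34], [-1.47, 1.5], [-3.14, 3.14]. Speed limits (rad/s): [2.57, 2.57, 3.14, 3.14, 3.14, 3.14].

INTERFACE

Orientations are given as [roll, pitch, yaw] about the fixed x, y, z axes, in that order (R = Rz(yaw) Ry(pitch) Rx(roll)).
In Python, from workcell import read_state, grab_frame, order, robot gives the robot as it stands.
- The arm moves only by the tool play_rows, never from a script. Its argument "commands" is one flat list of numbers, 4 for each row, row after row: the shift along the tool's x, y, z as a fraction of full scale, then the turn about the tool's z as a fraction of full scale. A call has 1 to 5 rows; each row is the pose to reach, as a shift and turn from the pose commanded when the call began, along the tool's axes at that moment; what a row does not reach only later rows make up. Full scale, the value 1, is 0.2 m for a shift and pi/4 rad for a turn. A row lasts 1/10 s, in which the tool goes at most 50 mm and 8.59 degrees, less where a joint would pass 70% of its speed; a pose out of reach is approached as far as the arm can. A call with a number of a shift or a turn outside -1 to 1 is refused whole. A call with a gripper value outside its range is refused whole. "fingers" is the gripper's target within -1 to 1 (fully open at 1, half-way at 0, shut at -1), set as the call begins (left out, the last holds). The fingers move at their own pace and stop on an object; "grip_force" is the grip in N (left out, the last holds). Time passes only in rows, so rows that repeat a pose let the fingers close. It gives the time, the measured TCP pose, the force, the opening and the grip force at its end, in the units of the state.
- read_state(): the state, without advancing time (a new reading comes with each control period).
- grab_frame(name): name is "side" or "top" or "wrist"; returns a dict with "pixels" (384x512x3 uint8, red, green, blue), "K" (3x3 intrinsics, pixels), "R" (3x3) and "t" (3): a world point X has camera coordinates R X + t. Camera axes: x right, y down, z forward; pixel columns grow to the right and rows downward; lengths in m; the calibration is good to about 2 mm. A picture is of the moment at which its call begins. There is no depth.
- order.hand_in(): hands the job in; it is judged then, once.
The state is a dict: "t": time; "q": joint angles; "joint_vel": joint speeds; "tau": joint torques, N m; "tcp_pos": TCP position; "tool_rot": TCP orientation; "wrist_force": force on the tool from outside, world axes, zero at the start; "ft_torque": the same for the moment, N m; "gripper_width": finger opening in m; "gripper_force": force on a finger pad.
Only numpy, scipy, OpenCV 4.12 (cv2) and the standard library are available. Lean on these libraries where they do the work, as an engineer would, in place of code of your own. Each camera call takes 0.05 s, during which the arm holds its last target. There are 200 camera calls.

## Working session

There is one attempt and no reset: what is moved stays moved. The work goes in short steps, Python scripts to look and compute and a tool call to move; the robot and the scene stay as the last step left them, time stands still between calls to the robot, and variables do not carry over. Pictures are saved under pics/ and viewed, at most 10 in all, crops included, and the job is handed in when it is done.

Besides the shell and the picture viewer there is one more tool, called after "Request:" as a command line: name --argument value ..., lists and objects as JSON in quotes. play_rows: Moves the arm, as the interface text tells. Its arguments: {"type":"object","properties":{"commands":{"type":"array","items":{"type":"number"}},"fingers":{"type":"number"},"grip_force":{"type":"number"}},"required":["commands"]}

```bash
mkdir -p pics; python3 - <<'E'
from workcell import *
import cv2,numpy as np,pickle
s=read_state();print(s['t'],s['tcp_pos'],s['tool_rot'],s['gripper_width'],robot.nose_length)
for n in("top","side"):
    f=grab_frame(n);pickle.dump(f,open(n+'.pkl','wb'));cv2.imwrite(f'pics/{n}.png',f['pixels'][:,:,::-1]);print(n,f['K'].tolist(),np.round(f['R'],3).tolist(),f['t'])
E
```

```text
0.0 [0.16193121 0.55125171 0.2554273 ] [-3.13982532e+00 -2.55516493e-04  2.85577628e+00] 0.08566824686933443 0.025
top [[384.5064793365456, 0.0, 263.0225270085725], [0.0, 384.5064793365456, 194.50019637130086], [0.0, 0.0, 1.0]] [[-0.007, -1.0, 0.007], [-0.993, 0.006, -0.117], [0.117, -0.008, -0.993]] [-0.02623608  0.57324167  1.65149587]
side [[436.6387912825165, 0.0, 255.0940015712765], [0.0, 436.6387912825165, 189.81817432102923], [0.0, 0.0, 1.0]] [[-0.998, 0.062, -0.023], [0.055, 0.573, -0.817], [-0.037, -0.817, -0.576]] [0.57498571 0.06620152 1.56483314]
```

View pics/top.png

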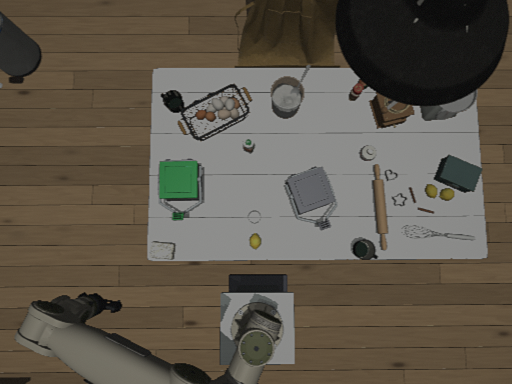

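View pics/side.png

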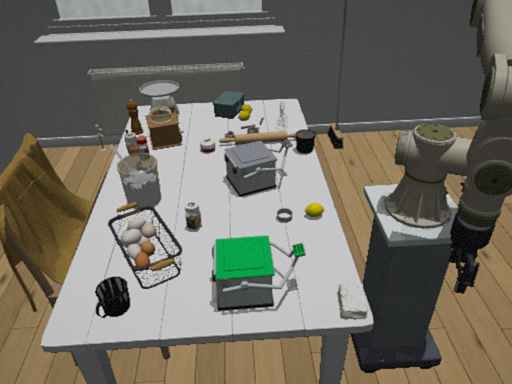

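The top view shows the green lid at about (179,180) and its paddle at (180,215), with butter near (162,250) and the grey caddy at (312,192). The side view shows the green paddle at (298,250).

```bash
cat > h.py <<'E'
import pickle,cv2,numpy as np
def ray(f,u,v,z):
    R,t,K=f['R'],f['t'],f['K'];c=-R.T@t;d=R.T@np.linalg.solve(K,[u,v,1]);return c+d*(z-c[2])/d[2]
def blobs(f):
    h=cv2.cvtColor(f['pixels'],cv2.COLOR_RGB2HSV)
    m=cv2.inRange(h,(45,150,60),(75,255,255))
    n,l,s,c=cv2.connectedComponentsWithStats(m)
    return [(s[i],c[i],l==i) for i in range(1,n) if s[i][4]>25]
E
python3 - <<'E'
from h import *
for n in("top","side"):
    f=pickle.load(open(n+'.pkl','rb'))
    for s,c,m in blobs(f):
        print(n,s,c.round(1),ray(f,*c,.141).round(4),ray(f,*c,.134).round(4))
        if s[4]>300:
            p=np.argwhere(m)[:,::-1].astype(np.float32)
            r=cv2.minAreaRect(p);b=cv2.boxPoints(r);w=[ray(f,*q,.134).round(3).tolist()[:2] for q in b];print(r,w)
    if n=="top":
        print('butter',ray(f,162,250,.04)); print('cutter',ray(f,254,216,.02),'lemon',ray(f,255,241,.025))
f=pickle.load(open("top.pkl",'rb'));g=f['pixels'][145:265,140:220,::-1]
cv2.imwrite('pics/c.png',cv2.resize(g,None,fx=5,fy=5,interpolation=cv2.INTER_CUBIC))
E
```

```text
top [160 162   7  13  26] [161.7 166.3] [0.6801 0.3886 0.141 ] [0.6815 0.3905 0.134 ]
butter [0.33541302 0.40469662 0.04      ]
cutter [0.47989576 0.01028167 0.02      ] lemon [0.3709564  0.00629527 0.025     ]
side [ 215  236   59   44 2212] [243.2 257.7] [0.6264 0.3454 0.141 ] [0.6264 0.3381 0.134 ]
((242.99417114257812, 257.4066162109375), (40.3587532043457, 58.448455810546875), 86.42366790771484) [[0.711, 0.255], [0.543, 0.254], [0.551, 0.411], [0.702, 0.411]]
side [293 244  12  13 108] [298.5 250.1] [0.474  0.3286 0.141 ] [0.4727 0.3212 0.134 ]
```

View pics/c.png

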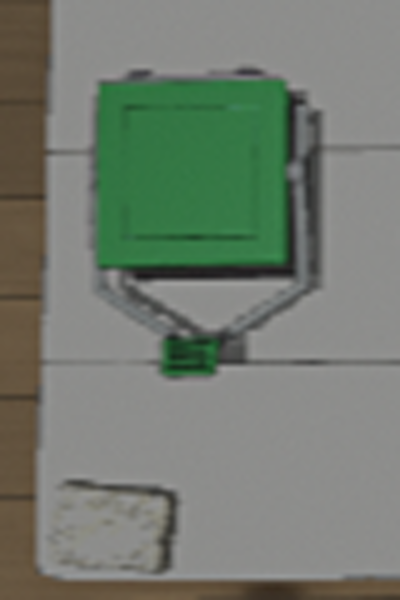

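The crop shows the paddle centred at about top-view pixel (178,216.4) and the lid, nearly square to the table, centred at about (178.8,179.8). I'll redo the top segmentation with a lower saturation limit.

```bash
sed -i 's/(45,150,60)/(45,100,40)/' h.py; python3 - <<'E'
from h import *
f=pickle.load(open('top.pkl','rb'))
for s,c,m in blobs(f):
    if s[4]<60 : continue
    p=np.argwhere(m)[:,::-1].astype(np.float32);r=cv2.minAreaRect(p)
    print(s,c.round(1),ray(f,*c,.141).round(4),ray(f,*c,.134).round(4),[ray(f,*q,.137).round(3).tolist()[:2] for q in cv2.boxPoints(r)])
f=pickle.load(open('side.pkl','rb'))
for s,c,m in blobs(f): print(s,c.round(1),ray(f,*c,.141).round(4))
E
```

```text
[ 160  161   38   38 1396] [178.4 179.3] [0.6254 0.3186 0.141 ] [0.6265 0.3201 0.134 ] [[0.703, 0.397], [0.702, 0.244], [0.548, 0.242], [0.549, 0.393]]
[173 213  11   7  72] [177.7 215.9] [0.4747 0.3189 0.141 ] [0.4752 0.3204 0.134 ] [[0.487, 0.339], [0.487, 0.298], [0.462, 0.298], [0.463, 0.338]]
[ 215  236   59   44 2255] [243.2 257.7] [0.6265 0.3454 0.141 ]
[293 244  12  14 127] [298.2 249.9] [0.4745 0.3278 0.141 ]
```

Request:
play_rows --commands '[-0.18,-0.07,0,-0.07,-0.36,-0.14,0,-0.15,-0.54,-0.2,0,-0.22,-0.72,-0.27,0,-0.29,-0.9,-0.34,0,-0.364]' --fingers -1

```text
t: 0.6
tcp_pos: [0.3165, 0.4345, 0.2559]
tool_rot: [-3.141, -0.001, -3.139]
wrist_force: [0.3, 0.1, -0.1]
gripper_width: 0.0121
gripper_force: 0.0
```

```bash
python3 -c "
from workcell import *
s=read_state();print(s['t'],s['tcp_pos'],s['tool_rot'],s['gripper_width'],s['wrist_force'])"
```

```text
0.6 [0.31647505 0.43452917 0.25586696] [-3.14108538e+00 -5.30822851e-04 -3.13885847e+00] 0.01206565080901064 [ 0.31191973  0.11214737 -0.05814521]
```

Request:
play_rows --commands '[-0.19,-0.14,0,0,-0.38,-0.28,0.05,0,-0.57,-0.42,0.1,0,-0.76,-0.57,0.18,0,-0.76,-0.57,0.25,0]'

```text
t: 1.1
tcp_pos: [0.472, 0.3182, 0.2052]
tool_rot: [-3.141, 0.002, 3.135]
wrist_force: [-0.1, -0.6, 0.1]
gripper_width: -0.0003
gripper_force: 0.0
```

```bash
python3 - <<'E'
from workcell import *
from h import *
s=read_state();print(s['t'],s['tcp_pos'],s['tool_rot'],s['gripper_width'],s['wrist_force'])
a=grab_frame('wrist')['pixels'];f=grab_frame('side');b=f['pixels'][200:320,190:350]
for s,c,m in blobs(f): print(s,c.round(1))
b=cv2.resize(b,(512,384),interpolation=cv2.INTER_CUBIC)
cv2.imwrite('pics/w2.png',cv2.resize(np.hstack([a,b]),(800,300))[:,:,::-1])
E
```

```text
1.1 [0.4720229  0.31817275 0.20515063] [-3.14073698e+00  1.64404140e-03  3.13509154e+00] -0.00033229790540351877 [-0.08553255 -0.56566326  0.0620537 ]
[187 218   7   8  27] [190.3 221.3]
[ 215  236   60   44 2256] [243.2 257.8]
[293 244  12  14 107] [298.3 250.3]
```

View pics/w2.png

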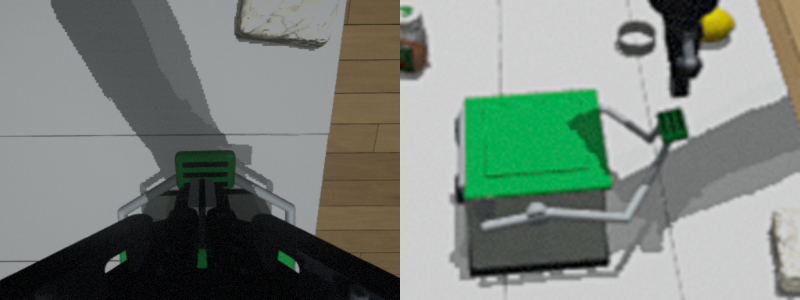

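The wrist view shows the closed fingers centred over the paddle (about column 203 against 205). The side view shows the tips directly above it, so I'll descend.

Request:
play_rows --commands '[0,0,0.035,0,0,0,0.07,0,0,0,0.105,0,0,0,0.14,0,0.005,0,0.175,0]'

```text
t: 1.7
tcp_pos: [0.4663, 0.3222, 0.1709]
tool_rot: [3.141, 0.0, -3.14]
wrist_force: [0.1, -0.1, 0.2]
gripper_width: -0.0003
gripper_force: 0.0
```

Request:
play_rows --commands '[0,0,0.02,0,0,0,0.04,0,0,0,0.06,0,0,0,0.08,0,0,0,0.1,0]'

```text
t: 2.2
tcp_pos: [0.4661, 0.3219, 0.1517]
tool_rot: [3.141, -0.001, -3.141]
wrist_force: [-2.8, -0.2, 4.9]
gripper_width: -0.0004
gripper_force: 2.3
```

Request:
play_rows --commands '[0,0,0.025,0,0,0,0.05,0,0,0,0.075,0,0,0,0.1,0,0,0,0.12,0]'

```text
t: 2.7
tcp_pos: [0.4663, 0.3218, 0.1268]
tool_rot: [3.141, -0.001, -3.141]
wrist_force: [-4.5, 0.8, 4.1]
gripper_width: -0.0
gripper_force: 2.3
```

Request:
play_rows --commands '[0,0,0.02,0,0,0,0.04,0,0,0,0.06,0,0,0,0.08,0,0,0,0.095,0]'

```text
t: 3.2
tcp_pos: [0.4672, 0.3218, 0.108]
tool_rot: [3.141, 0.001, 3.142]
wrist_force: [-0.7, 0.8, 3.8]
gripper_width: -0.0002
gripper_force: 1.8
```

```bash
python3 - <<'E'
from workcell import *
from h import *
s=read_state();print(s['t'],s['tcp_pos'],s['wrist_force'])
f=grab_frame('side');b=f['pixels'][140:320,170:350]
for s,c,m in blobs(f): print(s,c.round(1),ray(f,*c,.08))
cv2.imwrite('pics/s3.png',cv2.resize(b,(540,540),interpolation=cv2.INTER_CUBIC)[:,:,::-1])
E
```

```text
3.2 [0.46721178 0.32177556 0.10802165] [-0.69877903  0.84740655  3.81004516]
[ 213  202   27   78 1096] [225.4 240.4] [0.67749786 0.20234205 0.08      ]
[187 218   8   8  27] [190.4 221.6] [0.78958674 0.10174114 0.08      ]
[293 259  12  13  76] [297.9 266.4] [0.47373107 0.33019943 0.08      ]
```

View pics/s3.png

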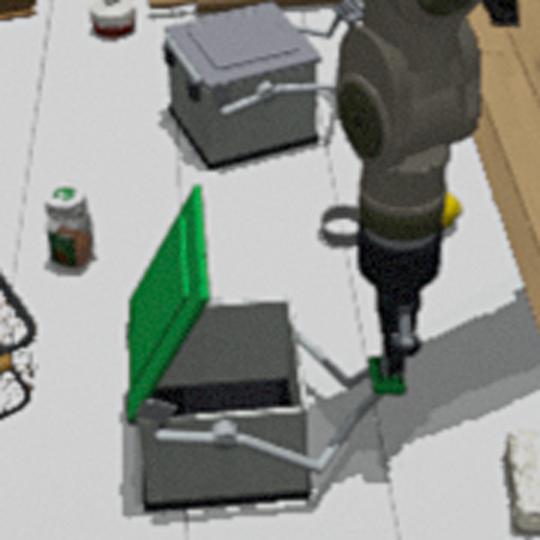

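The side view shows the green lid standing open, the fingers on the paddle near crop (385,375), and the grey lid shut. I'll push the last couple of millimetres to the stop and hold.

Request:
play_rows --commands '[0,0,0.007,0,0,0,0.015,0,0,0,0.015,0,0,0,0.015,0,0,0,0.015,0]'

```text
t: 3.75
tcp_pos: [0.4674, 0.3218, 0.1057]
tool_rot: [3.141, 0.001, 3.141]
wrist_force: [1.0, 0.8, 3.7]
gripper_width: 0.0
gripper_force: 1.7
```

Request:
play_rows --commands '[0,0,0,0,0,0,0,0,0,0,0,0,0,0,0,0,0,0,0,0]'

```text
t: 4.25
tcp_pos: [0.4669, 0.3218, 0.1054]
tool_rot: [3.141, 0.0, -3.142]
wrist_force: [2.2, 0.2, 3.7]
gripper_width: -0.0003
gripper_force: 1.6
```

Request:
play_rows --commands '[0,0,0,0,0,0,0,0,0,0,0,0,0,0,0,0,0,0,0,0]'

```text
t: 4.75
tcp_pos: [0.4667, 0.3218, 0.1053]
tool_rot: [3.141, 0.0, -3.141]
wrist_force: [2.7, 0.0, 3.8]
gripper_width: -0.0001
gripper_force: 1.6
```

Request:
play_rows --commands '[0,0,0,0,0,0,0,0,0,0,0,0,0,0,0,0,0,0,0,0]'

```text
t: 5.25
tcp_pos: [0.4666, 0.3217, 0.1053]
tool_rot: [3.142, -0.0, -3.142]
wrist_force: [2.0, 0.6, 4.4]
gripper_width: -0.0003
gripper_force: 1.6
```

Request:
play_rows --commands '[0,0,0,0,0,0,0,0,0,0,0,0,0,0,0,0,0,0,0,0]'

```text
t: 5.75
tcp_pos: [0.4666, 0.3217, 0.1053]
tool_rot: [3.142, -0.0, -3.141]
wrist_force: [1.6, 0.7, 5.2]
gripper_width: 0.0
gripper_force: 1.6
```

Request:
play_rows --commands '[0,0,0,0,0,0,0,0,0,0,0,0,0,0,0,0,0,0,0,0]'

```text
t: 6.25
tcp_pos: [0.4666, 0.3217, 0.1053]
tool_rot: [3.142, -0.0, -3.141]
wrist_force: [1.3, 0.1, 3.2]
gripper_width: -0.0001
gripper_force: 1.6
```

Request:
play_rows --commands '[0,0,0,0,0,0,0,0,0,0,0,0,0,0,0,0,0,0,0,0]'

```text
t: 6.75
tcp_pos: [0.4666, 0.3217, 0.1053]
tool_rot: [3.142, -0.0, -3.142]
wrist_force: [1.2, 0.1, 3.1]
gripper_width: 0.0
gripper_force: 1.6
```

```bash
python3 - <<'E'
from workcell import *
s=read_state();print(s['t'],s['tcp_pos'],s['wrist_force'])
E
```

```text
6.75 [0.46659737 0.32172584 0.1052864 ] [1.19349355 0.1063617  3.12310389]
```

Request:
play_rows --commands '[0,0,0.005,0,0,0,0.01,0,0,0,0.01,0,0,0,0.01,0,0,0,0.01,0]'

```text
t: 7.25
tcp_pos: [0.4668, 0.3218, 0.1041]
tool_rot: [3.141, 0.001, -3.142]
wrist_force: [-0.9, 0.4, 8.9]
gripper_width: -0.0001
gripper_force: 4.4
```

```bash
python3 - <<'E'
from workcell import *
from h import *
s=read_state();print(s['t'],s['tcp_pos'],s['wrist_force'])
f=grab_frame('side')
for s,c,m in blobs(f): print(s,c.round(1))
# predicted lid tip corners vs angle
for a in (.9,1.0,1.07,1.14,1.2):
    for y in(.32-.076,.32+.076):
        X=np.array([.705-.156*np.cos(a)-.012*np.sin(a),y,.119+.156*np.sin(a)+.012*np.cos(a)]);p=f['K']@(f['R']@X+f['t']);print(a,y,(p[:2]/p[2]).round(1))
E
```

```text
7.25 [0.46682787 0.32178828 0.10409888] [-0.86225422  0.35135682  8.93983888]
[212 201  24  80 950] [223.3 240.2]
[293 260  12  13  79] [297.8 267.3]
0.9 0.244 [250.3 202.7]
0.9 0.396 [253.6 239.6]
1.0 0.244 [245.9 200.6]
1.0 0.396 [248.6 237.4]
1.07 0.244 [242.5 199.4]
1.07 0.396 [244.9 236.1]
1.14 0.244 [239.  198.3]
1.14 0.396 [241.  235.1]
1.2 0.244 [235.9 197.6]
1.2 0.396 [237.5 234.3]
```

The force has risen to 9 N, so the lever is on its stop, and the lid edge at u=236 fits 1.14 rad or more. I'll hold a little longer, then ease up.

Request:
play_rows --commands '[0,0,0,0,0,0,0,0,0,0,0,0,0,0,0,0,0,0,0,0]'

```text
t: 7.8
tcp_pos: [0.4668, 0.3218, 0.1041]
tool_rot: [3.141, 0.001, -3.142]
wrist_force: [-0.4, -0.3, 9.0]
gripper_width: -0.0
gripper_force: 4.4
```

Request:
play_rows --commands '[0,0,0,0,0,0,0,0,0,0,0,0,0,0,0,0,0,0,0,0]'

```text
t: 8.3
tcp_pos: [0.4668, 0.3218, 0.1041]
tool_rot: [3.141, 0.001, -3.141]
wrist_force: [0.0, -0.6, 9.0]
gripper_width: 0.0001
gripper_force: 4.4
```

Request:
play_rows --commands '[0,0,0,0,0,0,0,0,0,0,0,0,0,0,0,0,0,0,0,0]'

```text
t: 8.8
tcp_pos: [0.4668, 0.3218, 0.1041]
tool_rot: [3.141, 0.001, -3.141]
wrist_force: [-0.1, 1.0, 9.6]
gripper_width: 0.0
gripper_force: 4.4
```

Request:
play_rows --commands '[0,0,-0.005,0,0,0,-0.012,0,0,0,-0.02,0,0,0,-0.03,0,0,0,-0.04,0]'

```text
t: 9.3
tcp_pos: [0.4661, 0.3217, 0.1112]
tool_rot: [-3.142, -0.001, -3.141]
wrist_force: [-1.2, 0.7, 3.2]
gripper_width: 0.0
gripper_force: 1.8
```

Request:
play_rows --commands '[0,0,-0.01,0,0,0,-0.02,0,0,0,-0.03,0,0,0,-0.04,0,0,0,-0.05,0]'

```text
t: 9.8
tcp_pos: [0.4659, 0.3216, 0.1212]
tool_rot: [-3.141, -0.002, -3.141]
wrist_force: [-4.7, 1.5, 4.3]
gripper_width: -0.0003
gripper_force: 2.1
```

Request:
play_rows --commands '[0,0,-0.01,0,0,0,-0.02,0,0,0,-0.03,0,0,0,-0.04,0,0,0,-0.05,0]'

```text
t: 10.3
tcp_pos: [0.4666, 0.3216, 0.1315]
tool_rot: [-3.141, -0.0, 3.142]
wrist_force: [-4.3, 0.3, 4.0]
gripper_width: -0.0005
gripper_force: 2.3
```

Request:
play_rows --commands '[0,0,-0.01,0,0,0,-0.02,0,0,0,-0.03,0,0,0,-0.04,0,0,0,-0.05,0]'

```text
t: 10.8
tcp_pos: [0.4673, 0.3217, 0.1417]
tool_rot: [-3.142, 0.001, 3.141]
wrist_force: [-1.6, -0.4, 4.6]
gripper_width: 0.0001
gripper_force: 2.2
```

Request:
play_rows --commands '[0,0,-0.01,0,0,0,-0.02,0,0,0,-0.03,0,0,0,-0.04,0,0,0,-0.05,0]'

```text
t: 11.3
tcp_pos: [0.4679, 0.3219, 0.1519]
tool_rot: [3.141, 0.002, 3.141]
wrist_force: [3.5, -0.6, 3.9]
gripper_width: 0.0001
gripper_force: 2.1
```

Request:
play_rows --commands '[0,0,-0.008,0,0,0,-0.016,0,0,0,-0.024,0,0,0,-0.032,0,0,0,-0.04,0]'

```text
t: 11.8
tcp_pos: [0.4668, 0.322, 0.1595]
tool_rot: [3.141, 0.0, -3.141]
wrist_force: [4.2, 0.9, 4.1]
gripper_width: -0.0002
gripper_force: 2.1
```

Request:
play_rows --commands '[0,0,-0.006,0,0,0,-0.012,0,0,0,-0.018,0,0,0,-0.024,0,0,0,-0.03,0]'

```text
t: 12.3
tcp_pos: [0.4665, 0.3217, 0.1653]
tool_rot: [-3.142, -0.0, -3.141]
wrist_force: [2.2, 1.1, 3.5]
gripper_width: 0.0001
gripper_force: 1.9
```

Request:
play_rows --commands '[0,0,-0.006,0,0,0,-0.012,0,0,0,-0.018,0,0,0,-0.024,0,0,0,-0.03,0]'

```text
t: 12.8
tcp_pos: [0.4655, 0.3213, 0.1705]
tool_rot: [-3.141, -0.003, -3.141]
wrist_force: [-1.0, 0.1, -0.0]
gripper_width: -0.0001
gripper_force: 0.0
```

Released softly. Next I'll retreat up and back.

Request:
play_rows --commands '[0,0,-0.03,0,0,0,-0.1,0,0,0,-0.2,0,0,0,-0.3,0,0,0,-0.4,0]'

```text
t: 13.3
tcp_pos: [0.4663, 0.3216, 0.2522]
tool_rot: [-3.141, -0.001, -3.141]
wrist_force: [0.9, 0.9, -0.6]
gripper_width: 0.0
gripper_force: 0.0
```

Request:
play_rows --commands '[0.1,0,0,0,0.2,0,0,0,0.3,0,0,0,0.3,0,0,0,0.3,0,0,0]'

```text
t: 13.8
tcp_pos: [0.4068, 0.3219, 0.2518]
tool_rot: [3.141, 0.001, -3.141]
wrist_force: [0.1, 0.3, -0.4]
gripper_width: 0.0
gripper_force: 0.0
```

```bash
python3 - <<'E'
from workcell import *
from h import *
s=read_state();print(s['t'],s['tcp_pos'],s['wrist_force'],np.abs(s['joint_vel']).max())
f=grab_frame('side')
for s,c,m in blobs(f): print(s,c.round(1))
cv2.imwrite('pics/end.png',f['pixels'][:,:,::-1])
E
```

```text
13.8 [0.40679233 0.32189419 0.25178071] [ 0.10254862  0.31227962 -0.36936776] 0.017952826025767598
[ 215  236   59   44 2253] [243.2 257.7]
[293 244  12  14 113] [298.3 250.1]
```

View pics/end.png

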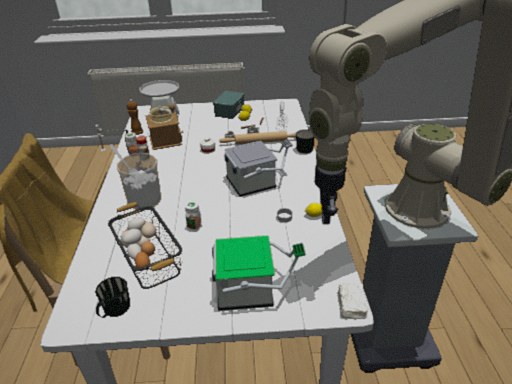

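The picture shows the green lid closed at (243,258) and the paddle back at (298,250), both as at the start. The other things have not moved and the arm is clear of everything.

```bash
python3 -c "
from workcell import *
print(order.hand_in())"
```

```text
the job is handed in; nothing more can be done
None
```

I pressed the green lever to its stop, held the lid fully open for over five seconds, and eased it shut without a slam; the final picture shows the arm clear and everything else unmoved, and the job is handed in, though no verdict came back.

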